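# Wedge up a knock-down joint and prove it with a pull

## Robot

A 6-joint arm with a two-finger parallel gripper is mounted at the origin on a cart in front of the work surface, level with it; the furniture and walls round the work are solid. World frame = base frame: x ahead of the robot, y to its left, z up, the work surface at z = 0. Lengths are in mm, angles in rad, forces in N, time in s.
With the tool pointing down it reaches from about 400 to 825 mm from the base axis. Payload 7 kg.
Tool frame: the origin (TCP) lies at the very end of the fingers, on their centre line; the grasp point (between the pads) lies 19 mm behind it; z points along the fingers, y is the direction in which the jaws open and shut (so a half turn about z gives the same grasp; the last joint's range is limited). The gripper opens to 88 mm and grips with 3 to 60 N. Pads are 19 mm wide; open, the fingers measure 130 mm over their backs; the gripper's body (78 mm by 193 mm) begins 47 mm behind the grasp point.
Start: joints at [0.288, 0.359, 0.012, 0, -1.224, -0.288], TCP at [674.978, -0.019, 226.561] pointing down, gripper open.
Joint ranges: [-3.07, 3.07], [-1.43, 2.12], [-1.02, 1.25], [-3.03, 1.67], [-3.05, -0], [-3.03, 3.03]. Speed limits (rad/s): [2.39, 2.39, 3.01, 3.14, 3.14, 3.14].

## Interface

Orientations are given as a unit quaternion [x, y, z, w].
In Python, from plant import bot gives the robot as it stands. Calls block until the motion is done:
- bot.move_ptp(position, orientation): joint-space move of the TCP to a pose.
- bot.line_to(position, velocity=150, ori=None): straight line of the TCP; ori=None keeps the orientation; velocity is the mean speed in mm/s.
- bot.move_joints(angles): joint-space move.
- bot.move_gripper(opening, force=None): finger opening in mm; force is the grip in N (None keeps the last); returns when the fingers have stopped.
- bot.pause(seconds).
- bot.solve_ik(position, orientation): joint angles nearest the present ones, or None.
- bot.read_state(): the state.
- bot.camera(name): name is "scene" or "side" or "wrist"; returns the picture (480x640x3 uint8, red, green, blue); there is no depth.
- bot.get_calibration(name): a dict with "fx", "fy", "cx", "cy" (pixels), "view" (4x4, takes a point from world to camera coordinates); the wrist camera has in their place "T_tool_cam" (4x4, takes a point from camera to tool coordinates, whose origin is the TCP and whose axes are the flange's). Camera axes: x right, y up, looking along -z (the intrinsics and any distortion apply to the point x, -y, -z); pixel columns grow to the right and rows downward; lengths in mm; the calibration is good to about 2 mm. A picture is of the moment at which its call begins: read the wrist's pose just before it. get_calibration takes no time and is no camera call.
A pose or a line that the arm cannot do raises bot.Unreachable and nothing moves.
- bot.close_job(): hands the job in, once; it reports no verdict.
The state is a dict: "t": time; "joint_pos": joint angles; "qvel": joint speeds; "tau": joint torques, N m; "tcp_pos": TCP position; "eef_rot": TCP orientation; "contact_force": force on the tool from outside, world axes, zero at the start; "moment": the same for the moment, N m; "width": finger opening in mm.
Only numpy, scipy, OpenCV 4.12 (cv2) and the standard library are available. Lean on these libraries where they do the work, as an engineer would, in place of code of your own. Each camera call takes 0.05 s, during which the arm holds its last target. There are 200 camera calls.

## Task

The rail's tenon passes through the upright end board, and its wedge still stands loose in the slot beyond. Press the wedge straight down, firmly with about 15 N (much above 30 N would split the board), until it has drawn the rail's shoulder up against the board and sits tight. Then prove the joint: grip the rail and pull it straight back, away from the board, with about 15 N for a good second, never over 25 N; leave the joint closed, the wedge tight, and the tools lying around where they are.

Things in the scene. Friction and masses are not known exactly. Their poses are not given: they have to be found in the camera images.
- stand: plywood assembly board screwed to the bench, 300 x 120 mm, 15 mm thick, that carries an upright wooden end board (24 x 110 mm, top 100 mm above the bench) and low wooden rests for the rail. Origin: on the bench, 60 mm behind the end board's middle. Its x axis runs along the rail towards the wedge (the way the tenon goes in), y across it, z up.
- end_board (a joint): give of the end board in its housing, along the stand's x axis, in m; it springs: 0 at rest, minus 1 mm for each 25 N with which the rail is pulled back (towards the stand's -x). Too small to be worth reading; feel the force instead.
- board_mouth (a point): centre of the end board's mortise on the rail's side: the face that the rail's shoulder must meet, 61 mm above the bench. Same axes as the stand.
- rail: loose wooden rail lying along the stand's x axis, 200 mm long, 46 mm wide, 38 mm high, its underside 42 mm and its top 80 mm above the bench; beyond its shoulder a 72 mm tenon (36 wide, 30 high) goes through the end board. It slides only along x. Origin: under the middle of the shoulder; x as the stand's.
- rail_grip (a point): middle of the rail's free length, half-way up, 61 mm above the bench and 85 mm behind the shoulder; x as the stand's. Grip it here across its 46 mm width (the stand's y); nothing is beside it within 50 mm but the flat board, 15 mm high.
- rail_shoulder (a point): centre of the rail's shoulder; starts about 3 mm short of board_mouth and must end against it (x of rail_shoulder in the frame of board_mouth: 0 when closed).
- wedge: loose upright wooden wedge in the tenon's slot, just beyond the end board: 108 mm long, 12 mm thick (stand's y), 12 mm broad at the tip and 28 mm at the top (stand's x). Its upright face bears on the board, its sloping face on the slot. Origin: foot of the upright face at the tip. Pressed down it sinks easily some 20 mm, drawing the rail in, then stops hard and stays by friction.
- wedge_top (a point): centre of the wedge's flat top, 28 x 12 mm: about 148 mm above the bench at the start, about 127 mm when tight, 27 mm or more above the end board's top. Press here from above, for instance with the shut fingers.
- g_clamp: small iron clamp lying on the bench, 138 x 118 x 24 mm, origin under its middle; leave it alone
- turnscrew: screwdriver lying on the bench, 24 x 230 x 27 mm, origin under its middle; leave it alone
- brass_tin: small open brass tin, 58 mm across, 39 mm high, origin under its middle; leave it alone

How it is judged (in metres and radians):
On the way, in this order (a step that is already met when the one before it is completed fails the run):
1. the wedge is pressed tight against the end board, with the rail's shoulder closed up to the board (x of rail_shoulder in the frame of board_mouth above -0.0015 m and contact force between wedge and stand above 18 N), for 0.2 s.
2. the gripped rail is pulled back so that the joint carries 9 to 25 N (25 N for each mm that the end board gives), and the shoulder stays closed (x of rail_shoulder in the frame of board_mouth above -0.0015 m and value of joint end_board between -0.001 and -0.00036 m and contact force between the fingers and rail above 2 N), for 0.8 s.
At the end, for the whole second after the job is handed in: the rail's shoulder is within 1.5 mm of the end board, the wedge bears on the board with over 18 N with its tip under 26 mm above the bench, and rail and wedge are at rest (all of step 1 and z of wedge in the frame of stand below 0.026 m and linear speed of each of rail, wedge below 0.01 m/s); the robot touches nothing.
It fails at once if the joint is pulled with over 25 N (value of joint end_board below -0.001 m).
It fails at once if the wedge is driven so hard that the end board would split (it bears on the board with over 100 N: a push well above 30 N) (contact force between wedge and stand above 100 N).
It fails at once if a tool lying around is pushed more than 30 mm (distance of any of g_clamp, turnscrew, brass_tin from where it was at the start of the episode above 0.03 m).
It also fails if it takes over 67 s, if anything falls off the work surface, if the arm or the gripper's body presses on something with over 40 N, if the wrist force passes 120 N, or if a joint passes its speed limit or range.

## Working session

There is one attempt and no reset: what is moved stays moved. The work goes in short steps, each a Python script; the robot and the scene stay as the last script left them, time stands still between calls to the robot, and variables do not carry over. Pictures are saved under pics/ and viewed, about 8 in all and at most 12, crops included, and the job is handed in when it is done.

```bash
ls; mkdir -p pics; python3 - <<'E'
from plant import bot
import cv2, numpy as np
np.set_printoptions(precision=4,suppress=True)
s=bot.read_state();print(s)
for n in ("scene","side","wrist"):
    cv2.imwrite(f"pics/{n}0.png",bot.camera(n)[:,:,::-1]); print(n,bot.get_calibration(n))
E
```

```text
pics
{'t': 0.0, 'joint_pos': array([ 0.2881,  0.3594,  0.0111, -0.0004, -1.2241, -0.2881]), 'qvel': array([ 0.0012, -0.0002, -0.0007,  0.001 ,  0.0004, -0.0001]), 'tau': array([ -0.0008, -58.2727,  29.3058,   6.9975,   0.0069,  -0.0002]), 'tcp_pos': array([674.5054,   0.0038, 225.5964]), 'eef_rot': array([-0.7071,  0.7071,  0.0006, -0.0007]), 'contact_force': array([-0.891 ,  0.3748,  0.2751]), 'moment': array([-0.0478,  0.0413,  0.0038]), 'width': 87.62542906886299}
scene {'fx': 577.9331921352042, 'fy': 577.9331921352042, 'cx': 326.6928877005536, 'cy': 237.41444780496244, 'view': array([[  -0.5853,   -0.8107,   -0.0156,  605.1606],
       [   0.6195,   -0.4595,    0.6365, -304.8754],
       [  -0.5232,    0.3629,    0.7711, -899.4671],
       [   0.    ,    0.    ,    0.    ,    1.    ]])}
side {'fx': 452.2577563339969, 'fy': 452.2577563339969, 'cx': 319.8756637305461, 'cy': 239.37341449332067, 'view': array([[   0.9372,   -0.3486,    0.0103, -457.337 ],
       [   0.2064,    0.5783,    0.7893, -373.3733],
       [  -0.2811,   -0.7376,    0.6139, -569.0259],
       [   0.    ,    0.    ,    0.    ,    1.    ]])}
wrist {'fx': 416.58170158804825, 'fy': 416.58170158804825, 'cx': 319.59168013600885, 'cy': 239.94487946351464, 'T_tool_cam': array([[   0.0005,    0.9596,    0.2815,   74.9884],
       [   1.    ,   -0.0001,   -0.0015,   -0.9648],
       [  -0.0014,    0.2815,   -0.9596, -159.3557],
       [   0.    ,    0.    ,    0.    ,    1.    ]])}
```

View pics/scene0.png

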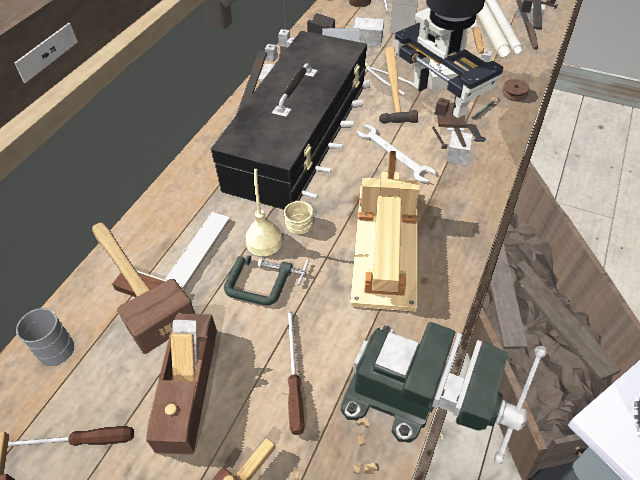

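View pics/side0.png

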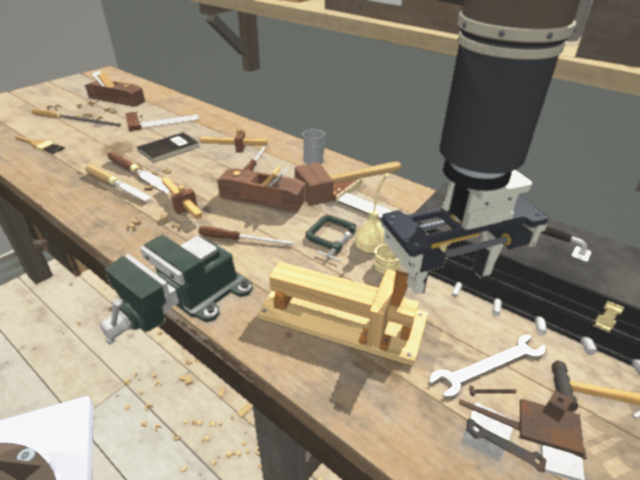

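View pics/wrist0.png

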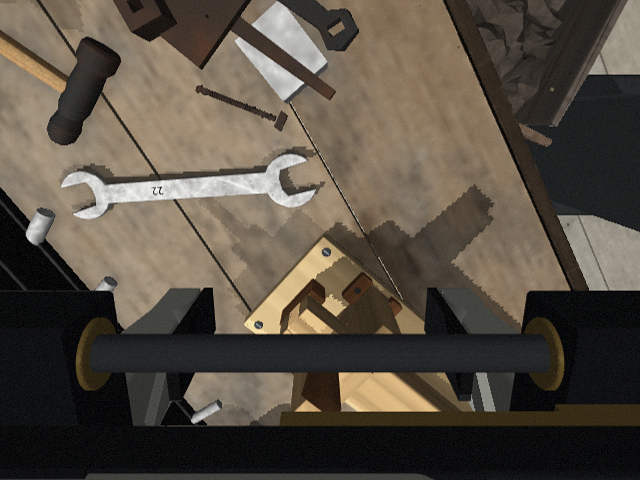

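```bash
python3 - <<'E'
import cv2, numpy as np
a=cv2.imread("pics/scene0.png")[140:320,330:450];b=cv2.imread("pics/side0.png")[230:370,250:440]
a=cv2.resize(a,None,fx=3.333,fy=3.333,interpolation=cv2.INTER_CUBIC);b=cv2.resize(b,(399,294),interpolation=cv2.INTER_CUBIC)
w=np.zeros((600,800,3),np.uint8);w[:a.shape[0],:a.shape[1]]=a[:600];w[:294,401:800]=b
c=cv2.imread("pics/side0.png")[250:350,360:430];c=cv2.resize(c,(210,300),interpolation=cv2.INTER_CUBIC);w[297:597,401:611]=c
cv2.imwrite("pics/crop.png",w)
E
```

```text
(no output)
```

View pics/crop.png

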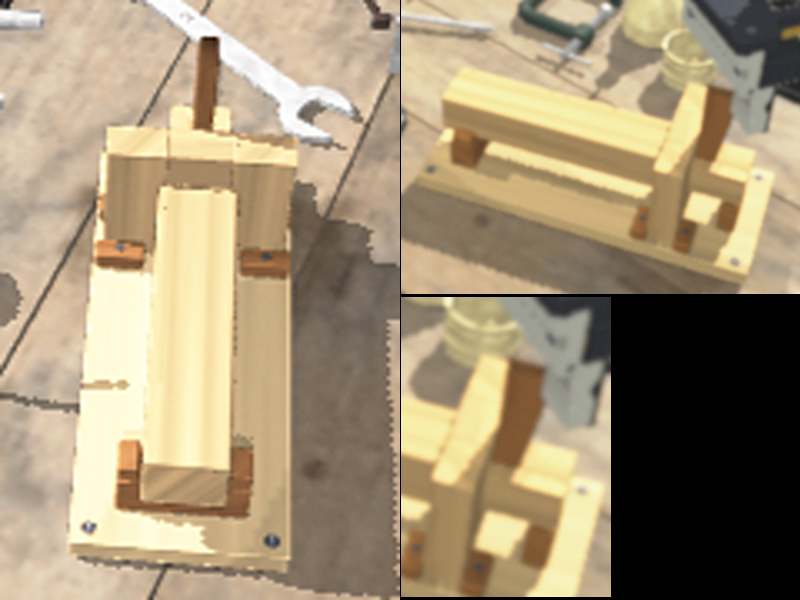

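```bash
cat > h.py <<'E'
from plant import bot
import numpy as np, cv2
from scipy.spatial.transform import Rotation as R
np.set_printoptions(precision=2,suppress=True)
def ray(n,uv):
    c=bot.get_calibration(n);V=c["view"]
    d=V[:3,:3].T@[(uv[0]-c["cx"])/c["fx"],-(uv[1]-c["cy"])/c["fy"],-1]
    return -V[:3,:3].T@V[:3,3],d
def at(n,uv,z):
    o,d=ray(n,uv);return o+d*(z-o[2])/d[2]
E
python3 - <<'E'
from h import *
s=lambda x,y,z:at("scene",(330+x/3.3333,140+y/3.3333),z)
P=dict(railNL=s(143,465,80),railNR=s(231,470,80),railFL=s(160,188,80),railFR=s(237,191,80),
bNL=s(107,157,100),bNR=s(296,164,100),bFL=s(107,126,100),bFR=s(298,137,100),pNL=s(70,550,15),pNR=s(288,560,15),wtop=s(209,38,148),
sNL=s(88,527,15),sNR=s(272,541,15))
for k,v in P.items():print(k,v)
t=lambda x,y,z:at("side",(250+(x-401)*190/399,230+y*140/294),z)
print("side: wtop",t(718,90,148),"rail near top",t(448,98,80),t(470,70,80),"board top NL",t(690,86,100),t(713,94,100),"plateFR",t(773,175,15),t(748,275,15))
o1,d1=ray("scene",(330+209/3.3333,140+38/3.3333));o2,d2=ray("side",(401.5,271.7))
k=np.linalg.lstsq(np.c_[d1,-d2],o2-o1,rcond=None)[0];print(o1+k[0]*d1,o2+k[1]*d2)
for a,b in (("railNL","railFL"),("railNR","railFR"),("bNR","bNL"),("bFR","bFL"),("pNR","pNL"),("sNR","sNL")):
    d=P[b]-P[a];print(a,b,np.hypot(*d[:2]),np.degrees(np.arctan2(d[1],d[0])))
E
```

```text
railNL [502.88 283.46  80.  ]
railNR [473.43 248.93  80.  ]
railFL [651.22 151.76  80.  ]
railFR [622.64 117.41  80.  ]
bNL [674.46 173.57 100.  ]
bNR [605.23  90.12 100.  ]
bFL [694.43 157.93 100.  ]
bFR [620.94  74.62 100.  ]
pNL [516.65 319.11  15.  ]
pNR [442.04 228.66  15.  ]
wtop [678.36  98.27 148.  ]
sNL [522.62 302.2   15.  ]
sNR [456.3  227.56  15.  ]
side: wtop [669.74 109.01 148.  ] rail near top [484.27 244.38  80.  ] [513.31 273.91  80.  ] board top NL [680.4  167.07 100.  ] [694.29 151.19 100.  ] plateFR [747.65 116.34  15.  ] [671.29  28.03  15.  ]
[671.01 105.28 157.08] [667.67 104.98 154.61]
railNL railFL 198.363360275285 -41.597663272951046
railNR railFR 198.89031112620594 -41.39532932123625
bNR bNL 108.43156162252572 50.32539349064837
bFR bFL 111.09654990568936 48.58554760007372
pNR pNL 117.25409709853028 50.485526929246326
sNR sNL 99.85180912934221 48.37797062947266
```

The pictures show the stand at a yaw of about -41°. The wedge top is near (668, 107), consistent between the scene view (~(391,155)) and the side view (~(401,272)). I'll hover with shut fingers and check.

```bash
cat >> h.py <<'E'
yaw=np.radians(-41.2); ex=np.array([np.cos(yaw),np.sin(yaw),0]); ey=np.array([-ex[1],ex[0],0])
Q=R.from_matrix(np.c_[ex,-ey,[0,0,-1]]).as_quat()
W=np.array([668.,107.,0]); M=W-38*ex   # wedge top centre, board mouth
E
python3 - <<'E'
from h import *
print(bot.solve_ik(W+[0,0,163],Q), bot.solve_ik(M-88*ex+[0,0,42],Q), M-88*ex)
bot.move_gripper(0,20)
bot.move_ptp(W+[0,0,200],Q); bot.line_to(W+[0,0,156],100); bot.pause(.3)
s=bot.read_state();print(s["t"],s["tcp_pos"],s["contact_force"],s["width"])
a=bot.camera("scene")[:,:,::-1];b=bot.camera("side")[:,:,::-1];c=bot.camera("wrist")[:,:,::-1]
cv2.imwrite("pics/s1.png",a);cv2.imwrite("pics/d1.png",b);cv2.imwrite("pics/w1.png",c)
z=lambda i,u,v:cv2.resize(i[v-50:v+50,u-66:u+66],(396,300),interpolation=cv2.INTER_CUBIC)
cv2.imwrite("pics/m1.png",np.vstack([np.hstack([z(a,392,150),z(b,400,260)]),np.hstack([cv2.resize(c,(396,300)),z(c,320,330)])]))
E
```

```text
[ 0.45  0.4  -0.07  0.   -1.1   0.41] [ 0.64  0.42 -0.37  0.   -0.78  0.21] [573.2  189.99   0.  ]
3.1667 [668.28 107.12 156.64] [-0.19 -0.34  1.13] 0.3780500637077854
```

View pics/m1.png

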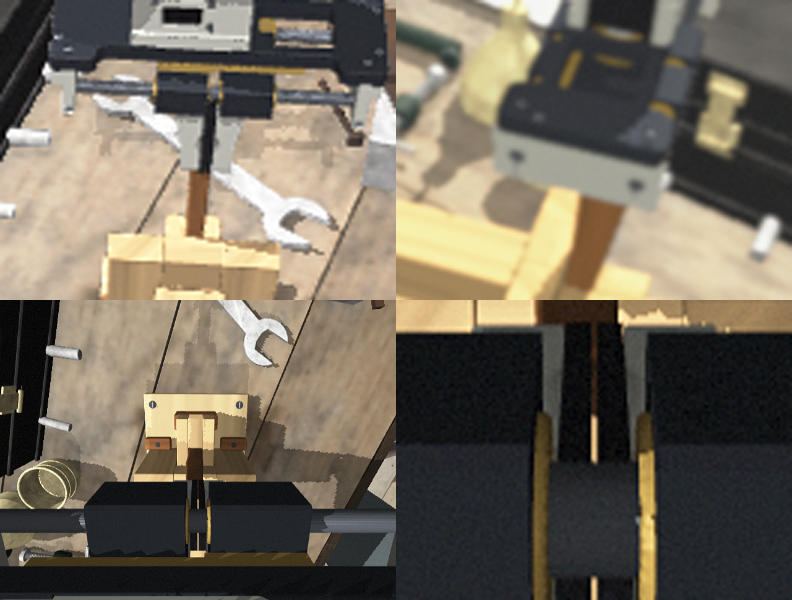

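The shut fingers stand centred over the wedge, in both the scene crop (~(200,175)) and the wrist view. Pressing now with force feedback.

```bash
python3 - <<'E'
from h import *
f0=np.mean([bot.read_state()["contact_force"] for _ in range(1)],0)
z=156.;log=[]
while z>118:
    z-= 1.0 if z>131 else .3
    bot.line_to(W+[0,0,z],15)
    s=bot.read_state();f=(s["contact_force"]-f0);log.append((round(z,1),s["tcp_pos"][2].round(2),f[2].round(1)))
    if f[2]>14: break
for i in range(3):
    bot.pause(.25);s=bot.read_state();print(s["t"],s["tcp_pos"],s["contact_force"]-f0)
print(*log)
E
```

```text
13.8167 [668.46 107.26 128.12] [-5.21  1.2  13.27]
14.0667 [668.44 107.25 128.13] [-5.39  0.36 14.09]
14.3167 [668.44 107.25 128.11] [-4.59  1.01 14.33]
(155.0, np.float64(154.85), np.float64(1.2)) (154.0, np.float64(153.87), np.float64(1.2)) (153.0, np.float64(152.89), np.float64(1.0)) (152.0, np.float64(151.92), np.float64(1.1)) (151.0, np.float64(150.92), np.float64(1.3)) (150.0, np.float64(149.9), np.float64(1.1)) (149.0, np.float64(148.91), np.float64(1.2)) (148.0, np.float64(147.94), np.float64(0.7)) (147.0, np.float64(146.89), np.float64(1.9)) (146.0, np.float64(145.91), np.float64(0.6)) (145.0, np.float64(144.86), np.float64(0.5)) (144.0, np.float64(143.91), np.float64(-0.0)) (143.0, np.float64(142.89), np.float64(0.7)) (142.0, np.float64(141.89), np.float64(0.7)) (141.0, np.float64(140.88), np.float64(1.2)) (140.0, np.float64(139.9), np.float64(0.6)) (139.0, np.float64(138.89), np.float64(0.7)) (138.0, np.float64(137.88), np.float64(0.9)) (137.0, np.float64(136.9), np.float64(1.5)) (136.0, np.float64(135.9), np.float64(0.2)) (135.0, np.float64(134.91), np.float64(0.1)) (134.
[... 198 characters left out ...]
67), np.float64(1.7)) (130.4, np.float64(130.38), np.float64(1.5)) (130.1, np.float64(130.12), np.float64(1.9)) (129.8, np.float64(129.77), np.float64(1.8)) (129.5, np.float64(129.46), np.float64(1.1)) (129.2, np.float64(129.16), np.float64(1.1)) (128.9, np.float64(128.87), np.float64(1.4)) (128.6, np.float64(128.76), np.float64(2.0)) (128.3, np.float64(128.62), np.float64(4.9)) (128.0, np.float64(128.54), np.float64(5.7)) (127.7, np.float64(128.43), np.float64(7.4)) (127.4, np.float64(128.37), np.float64(8.6)) (127.1, np.float64(128.33), np.float64(10.5)) (126.8, np.float64(128.25), np.float64(10.6)) (126.5, np.float64(128.19), np.float64(11.8)) (126.2, np.float64(128.16), np.float64(14.8))
```

```bash
python3 - <<'E'
from h import *
for z in (125.9,125.6): bot.line_to(W+[0,0,z],5)
bot.pause(.6);s=bot.read_state();print(s["tcp_pos"],s["contact_force"])
bot.line_to(W+[0,0,150],60);bot.line_to(W+[0,0,220],150)
G=M-85*ex
bot.move_gripper(80); bot.move_ptp(G+[0,0,200],Q); bot.pause(.3)
s=bot.read_state();print(s["t"],s["tcp_pos"],s["contact_force"])
a=bot.camera("scene")[:,:,::-1];b=bot.camera("side")[:,:,::-1];c=bot.camera("wrist")[:,:,::-1]
z=lambda i,u,v:cv2.resize(i[v-50:v+50,u-66:u+66],(396,300),interpolation=cv2.INTER_CUBIC)
cv2.imwrite("pics/m2.png",np.vstack([np.hstack([z(a,392,180),z(b,390,285)]),np.hstack([cv2.resize(c,(396,300)),z(c,320,190)])]))
E
```

```text
[668.55 107.29 127.96] [-6.58  1.84 14.9 ]
18.8083 [576.01 187.47 199.85] [-0.26  0.27  0.01]
```

View pics/m2.png

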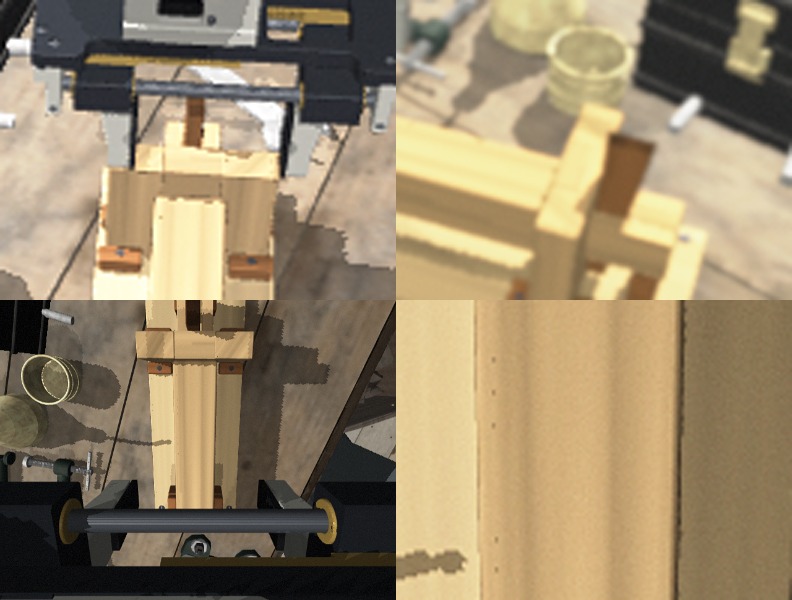

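Wedge is down (tip ≈ 20 mm above the bench) and the shoulder is visually closed. The rail is centred between the open fingers. Next I'll cross-check with the wrist view, descend, grip and tare.

```bash
python3 - <<'E'
from h import *
c=bot.get_calibration("wrist");s=bot.read_state()
Rt=R.from_quat(s["eef_rot"]).as_matrix();T=c["T_tool_cam"]
def wr(u,v,z):
    d=Rt@T[:3,:3]@[(u-c["cx"])/c["fx"],-(v-c["cy"])/c["fy"],-1];o=s["tcp_pos"]+Rt@T[:3,3]
    return o+d*(z-o[2])/d[2]
p=wr(315,92,100)-M; print("board edge in mouth frame",p@ex,p@ey)
p=wr(315,330,80)-M; print("rail end",p@ex,p@ey)
G=M-85*ex
bot.line_to(G+[0,0,80],120); bot.line_to(G+[0,0,43],60); bot.pause(.4)
s=bot.read_state();f0=s["contact_force"];print(s["tcp_pos"],f0)
bot.move_gripper(40,35); bot.pause(.3)
s=bot.read_state();f=s["contact_force"]-f0;print(s["t"],s["width"],s["tcp_pos"],f,f@ex,f@ey)
np.save("f0.npy",f0)
E
```

```text
board edge in mouth frame 5.803310821769322 3.720075826358458
rail end -160.69109562944212 4.476571046254727
[575.53 188.07  43.21] [-0.23  0.37 -0.11]
22.225 46.13467549242717 [577.12 190.02  43.26] [ 4.77  6.39 -3.81] -0.6187413139728235 7.948603178805228
```

Grip is sound (46.1 mm). I'll take out the lateral load (the rail lies ~2.5 mm to +y), then pull.

```bash
python3 - <<'E'
from h import *
f0=np.load("f0.npy");G=M-85*ex+[0,0,43]
def rd():
    s=bot.read_state();f=s["contact_force"]-f0;return s,f@ex,f@ey,f[2]
B=G+2.5*ey; bot.line_to(B,10);bot.pause(.3);s,a,b,cz=rd();print("relieved",a,b,cz)
x0=s["tcp_pos"]@ex;log=[];d=0
while d<8:
    d+=.3;bot.line_to(B-d*ex,5);bot.pause(.05);s,a,b,cz=rd();log.append((round(d,1),round(a,1),round(x0-s["tcp_pos"]@ex,2)))
    if a>14: break
print(*log)
for i in range(8):
    bot.pause(.2);s,a,b,cz=rd();print(round(s["t"],2),*np.round([a,b,cz,x0-s["tcp_pos"]@ex],2))
np.save("B.npy",np.r_[B,d])
E
```

```text
relieved -2.405124110080722 2.970962503959103 -1.5485854317593044
(0.3, np.float64(0.0), np.float64(0.07)) (0.6, np.float64(3.6), np.float64(0.23)) (0.9, np.float64(3.7), np.float64(0.3)) (1.2, np.float64(7.1), np.float64(0.39)) (1.5, np.float64(7.5), np.float64(0.45)) (1.8, np.float64(9.1), np.float64(0.5)) (2.1, np.float64(9.5), np.float64(0.59)) (2.4, np.float64(12.4), np.float64(0.66)) (2.7, np.float64(12.5), np.float64(0.74)) (3.0, np.float64(14.4), np.float64(0.81))
26.12 14.41 4.56 -6.31 0.8
26.32 14.29 3.42 -8.28 0.81
26.52 13.89 4.01 -6.85 0.81
26.73 14.75 5.1 -7.23 0.8
26.93 15.18 3.51 -6.9 0.8
27.12 14.34 3.65 -7.04 0.79
27.32 15.09 4.07 -6.28 0.8
27.52 15.51 4.23 -6.59 0.8
```

Held at about 14.5 N for 1.6 s. I'll unload, release and touch the wedge again to check it's still tight at the same height.

```bash
python3 - <<'E'
from h import *
v=np.load("B.npy");B=v[:3]
bot.line_to(B-.3*ex,8);bot.pause(.3)
s=bot.read_state();print((s["contact_force"]-np.load("f0.npy"))@ex)
bot.move_gripper(80);bot.pause(.2);bot.line_to(B+[0,0,60],80);bot.line_to(B+[0,0,160],150)
bot.move_gripper(0,20);T=W+1*ey;bot.move_ptp(T+[0,0,190],Q);bot.line_to(T+[0,0,131],100);bot.pause(.3)
f0=bot.read_state()["contact_force"];z=131.;log=[]
while z>124:
    z-=.4;bot.line_to(T+[0,0,z],8);bot.pause(.05);s=bot.read_state();f=(s["contact_force"]-f0)[2];log.append((round(z,1),round(s["tcp_pos"][2],2),round(f,1)))
    if f>14.5:break
bot.pause(.4);print(*log)
bot.line_to(T+[0,0,150],60);bot.line_to(T+[0,0,230],150);bot.move_ptp(T-150*ex+[0,0,240],Q);bot.pause(.4)
s=bot.read_state();print(s["t"],s["contact_force"])
a=bot.camera("scene")[:,:,::-1];b=bot.camera("side")[:,:,::-1]
cv2.imwrite("pics/m3.png",np.hstack([cv2.resize(a[140:320,200:450],(400,288)),cv2.resize(b[230:350,330:430],(346,415),interpolation=cv2.INTER_CUBIC)[:288]]))
E
```

```text
1.542061480184726
(130.6, np.float64(130.6), np.float64(0.1)) (130.2, np.float64(130.15), np.float64(0.4)) (129.8, np.float64(129.77), np.float64(0.2)) (129.4, np.float64(129.35), np.float64(0.4)) (129.0, np.float64(128.97), np.float64(0.4)) (128.6, np.float64(128.58), np.float64(-0.7)) (128.2, np.float64(128.19), np.float64(-0.6)) (127.8, np.float64(128.1), np.float64(3.8)) (127.4, np.float64(128.1), np.float64(5.2)) (127.0, np.float64(128.04), np.float64(8.1)) (126.6, np.float64(128.03), np.float64(10.1)) (126.2, np.float64(127.98), np.float64(11.7)) (125.8, np.float64(127.9), np.float64(13.8)) (125.4, np.float64(127.84), np.float64(15.0))
40.8333 [0.41 0.31 0.68]
```

View pics/m3.png

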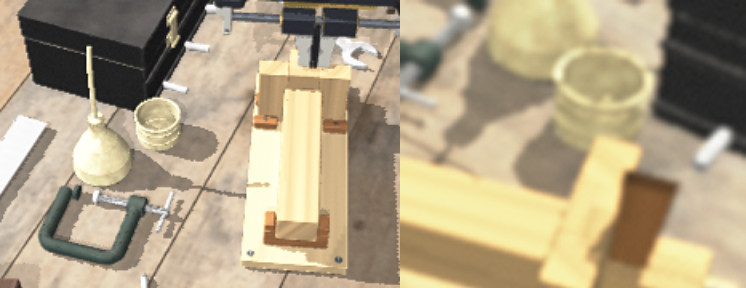

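The picture shows the rail up against the board, the wedge driven home (side crop ~(648,215)), and the tin and clamp undisturbed. The gripper is clear. Handing in.

```bash
python3 -c "
from plant import bot
print(bot.close_job())"
```

```text
the job is handed in; nothing more can be done
None
```

I pressed the wedge home, pulled the rail back to test the joint, and handed the job in at about 41 s of the 67 s allowed. No verdict is reported.

- **Wedge:** I pressed it with shut fingers at about 15 N. It stopped hard with its top 128 mm above the bench, so the tip is about 20 mm up.
- **Pull test:** I gripped the rail (46.1 mm between the fingers) and pulled it straight back. The force read 14–15.5 N for about 1.6 s. The grip moved only about 0.8 mm, most of which is the end board's own give at that force.
- **Last checks:** After releasing, I pressed the wedge again to 15 N. It met my fingers at the same height and sank only another 0.2–0.3 mm. The last pictures show the shoulder against the board, the tin and clamp undisturbed, and the gripper clear. The turnscrew was outside that last crop, but the arm never went near it.
- **Not measured:** I could not read the shoulder gap or the wedge's bearing force directly. I inferred both from the hard stop and the pictures.
- **Disagreements:** The wrist view put the stand about 4–6 mm off my scene-camera estimate. In the grip the rail turned out to be about 2.5 mm to one side, which I corrected before pulling. A sideways load of about 4 N and about 7 N vertically remained during the pull.

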